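Back off the knurled chuck ring to its second mark

ROBOT

A 7-joint arm with a two-finger parallel gripper is mounted at the origin on the work surface. World frame = base frame: x ahead of the robot, y to its left, z up, the work surface at z = 0. Lengths are in m, angles in rad, forces in N, time in s.
With the tool pointing down it reaches from about 0.35 to 0.9 m from the base axis. Payload 19.9 kg.
Tool frame: the origin (TCP) lies on the centre line of the jaws, within the pads' length; the fingertips stand 19 mm ahead of it and the grasp point (between the pads) is the TCP (ctrl.tip_reach is the distance from the TCP to the fingertips, in m); z points along the fingers, y is the line along which they close (so a half turn about z gives the same grasp; the last joint's range is limited). The gripper opens to 94 mm and grips with 3 to 60 N. Pads are 16 mm wide; open, the fingers measure 119 mm over their backs; the gripper's body (75 mm by 177 mm) begins 78 mm behind the grasp point.
Start: joints at [-1.288, 0.417, -0.01, 1.614, 0.005, 1.111, -0.053], TCP at [0.199, 0.592, 0.224] pointing down, gripper open.
Joint ranges: [-2.81, 2.81], [-0.39, 2.02], [-1.27, 1.25], [0.06, 2.57], [-1.19, 4.33], [0.19, 2], [-2.82, 2.82]. Speed limits (rad/s): [1.89, 1.89, 2.39, 2.39, 3.01, 3.01, 3.01].

INTERFACE

Orientations are given as a unit quaternion [x, y, z, w].
In Python, from bench import get_state, viewer, ticket, finder, ctrl gives the robot as it stands.
- The arm moves only by the tool arm_command, never from a script. Its argument "deltas" is a list of rows, each an object of numbers: "x", "y", "z": the shift along the world's x, y, z in m; "ax", "ay", "az": the turn, a rotation vector about the world's x, y, z in degrees. In form: [{"x": .., "y": .., "z": .., "ax": .., "ay": .., "az": ..}, ...]. A call has exactly 10 rows; each row shifts and turns the commanded pose from where the row before left it; what a row does not reach is not made up. A row lasts 1/8 s, in which the tool goes at most 62.5 mm and 10.7 degrees, less where a joint would pass 70% of its speed; a pose out of reach is approached as far as the arm can. A call with a gripper value outside its range is refused whole. "grip" is the opening in per cent of the stroke, from 0 (shut) to 100 (fully open), set as the call begins (left out, the last holds). The fingers move at their own pace and stop on an object; the grip force is fixed at half the most. Time passes only in rows, so rows that do not move let the fingers close, or fill a call up. It gives the time, the measured TCP pose, the force, the opening and the grip force at its end, in the units of the state.
- get_state(): the state, without advancing time (a new reading comes with each control period).
- viewer.capture(name): name is "side" or "top" or "wrist"; returns a dict with "pixels" (400x640x3 uint8, red, green, blue), "camera_matrix" (3x3 intrinsics, pixels), "k1" (the pictures are not rectified: a ray, as slopes to the right and down, at radius r is drawn at 1 + k1 r^2 times it, then the intrinsics apply), "extrinsics" (4x4, takes a point from camera to world coordinates); the wrist camera has in their place "tool_from_camera" (4x4, takes a point from camera to tool coordinates, whose origin is the TCP and whose axes are the flange's). Camera axes: x right, y up, looking along -z (the intrinsics and any distortion apply to the point x, -y, -z); pixel columns grow to the right and rows downward; lengths in m; the calibration is good to about 2 mm. A picture is of the moment at which its call begins: read the wrist's pose just before it. There is no depth.
- ticket.hand_in(): hands the job in; it is judged then, once.
Trained networks look in a picture, given as the dict that the camera call returned (one of the last four; its "shot" number tells which), for a name from the list of things; names that differ only in an ending like _2 or _b are one class to them, and where a whole thing is asked for, a point or a joint stands for the part that bears it (a point fixed in the world has none). Each returns a list of dicts, best first, with "score" (0 to 1); they miss things now and then, are a little off and sometimes report something else, mostly with a low value. They report only what shows in the picture. A call takes as long as a camera call. They do not tell look-alikes from the thing itself.
- finder.find_in(picture, label): "at" ([x, y, z] in m, in world coordinates, good to about 4 mm: the middle of the surface that is visible of it).
The state is a dict: "time_s": time; "joint_pos": joint angles; "joint_vel": joint speeds; "tau": joint torques, N m; "ee_pos": TCP position; "tool_rot": TCP orientation; "force": force on the tool from outside, world axes, zero at the start; "torque": the same for the moment, N m; "grip_width": finger opening in m; "gripper_force": force on a finger pad.
Only numpy, scipy, OpenCV 4.12 (cv2) and the standard library are available. Lean on these libraries where they do the work, as an engineer would, in place of code of your own. Each camera call takes 0.05 s, during which the arm holds its last target. There are 200 camera calls.

TASK

Loosen the small injector chuck by rolling its knurled ring round counter-clockwise (seen from above) with a fingertip on the rim, until the red mark on the ring comes round to the white pointer for the second time, and leave it standing there. Nothing is to be gripped, pinched or lifted: do not touch the brass nozzle standing between the jaws, and leave everything else on the bench where it is.

Things in the scene. Friction and masses are not known exactly. Their poses are not given: they have to be found in the camera images.
- ring (a joint): rotation of the knurled ring, rad; grows counter-clockwise from above (loosening) and counts on through full turns, 0 to 18. The red mark is at the white pointer at 0, 6.283 and 12.566; it starts between 1.2 and 5.4, so 6.283 is the first meeting and 12.566 the second. Friction 0.12 N m (about 2 N at the rim); it does not coast and stays where left.
- ring_centre (a point): on the vertical axis of the knurled steel ring, half-way up it (34 mm above the table). The ring spans 22 to 46 mm above the table, radius 60 mm, with 24 dark upright half-round ribs on the rim reaching radius 64 mm, which catch a fingertip; fine knurling is drawn between them. x points away from the pointer, z up.
- chuck: the chuck, bolted to the table; origin on the ring's axis at table height. Green round foot plate under the ring, radius 95 mm, top at 16 mm; above the ring a dark face disc, radius 40 mm, top at 50 mm, with three dark jaws (within radius 36 mm, top at 68 mm) round the brass nozzle; the jaws open as the ring is loosened.
- pointer (a point): tip of the white pointer, a flat 3 mm thick arrow on the green foot plate, 66 mm from the ring's axis and 19 mm above the table. It does not move.
- ring_mark (a point): middle of the red mark on the ring's top face, a radial stripe 20 mm long and 12 mm wide that also runs down the rim, 50 mm from the ring's axis, 46 mm above the table; it goes round with the ring.
- nozzle: loose brass injector nozzle standing between the jaws on the chuck's axis, 19 mm in diameter and 38 mm tall; origin at the centre of its underside, 50 mm above the table (its top at 88 mm). Not to be touched.
- spare_nozzle: loose steel nozzle standing on the table near the chuck, 24 mm in diameter, 50 mm tall; origin at the centre of its underside. To be left alone.
- cap_nut: loose dark steel cap nut (ring) lying on the table near the chuck, 32 mm in diameter, 22 mm tall; origin at the centre of its underside. To be left alone.
- spray_bottle: white bottle with a black cap, 80 mm in diameter, 210 mm tall, origin at the centre of its underside. To be left alone.
- grease_jar: small white jar with a red lid, 56 mm in diameter, 60 mm tall, origin at the centre of its underside. To be left alone.
- screwdriver: screwdriver with an orange handle lying on the table along its x axis, under 250 mm long. To be left alone.
- wrench: steel wrench lying on the table along its x axis, under 220 mm long. To be left alone.
Not all that is in view belongs to the job. What is shaped like the chuck but blue is not meant.

How it is judged:
By the outcome, as a careful person would: the job done as asked, in the order asked, and still so for the second after the job is handed in, with the robot touching nothing.
It also fails if it takes over 64 s, if anything falls off the work surface, if the arm or the gripper's body presses on something with over 40 N, if the wrist force passes 120 N, or if a joint passes its speed limit or range.

## Working session

There is one attempt and no reset: what is moved stays moved. The work goes in short steps, Python scripts to look and compute and a tool call to move; the robot and the scene stay as the last step left them, time stands still between calls to the robot, and variables do not carry over. Pictures are saved under pics/ and viewed, at most 13 in all, crops included, and the job is handed in when it is done.

Besides the shell and the picture viewer there is one more tool, called after "Request:" as a command line: name --argument value ..., lists and objects as JSON in quotes. arm_command: Moves the arm, as the interface text tells. Its arguments: {"type":"object","properties":{"deltas":{"type":"array","items":{"type":"object","properties":{"x":{"type":"number"},"y":{"type":"number"},"z":{"type":"number"},"ax":{"type":"number"},"ay":{"type":"number"},"az":{"type":"number"}}}},"grip":{"type":"number"}},"required":["deltas"]}

```bash
mkdir -p pics; cat > h.py <<'E'
from bench import get_state, viewer, ticket, finder, ctrl
import numpy as np, cv2
def cap(n,save=None):
    p=viewer.capture(n)
    if save: cv2.imwrite('pics/'+save,p['pixels'][:,:,::-1])
    return p
def ray(p,u,v,E=None):
    K=np.array(p['camera_matrix']);E=np.array(p['extrinsics']) if E is None else E
    d=cv2.undistortPoints(np.array([[[u,v]]],float),K,np.array([p['k1'],0,0,0.]))[0,0]
    # model: distorted = (1+k1 r^2)*ray
    w=E[:3,:3]@np.array([d[0],-d[1],-1]);return E[:3,3],w
def onz(p,u,v,z,E=None):
    o,w=ray(p,u,v,E);return o+w*(z-o[2])/w[2]
def proj(p,X,E=None):
    K=np.array(p['camera_matrix']);E=np.array(p['extrinsics']) if E is None else E
    c=E[:3,:3].T@(np.array(X)-E[:3,3]);a=np.array([c[0],-c[1]])/-c[2]
    a=a*(1+p['k1']*(a@a));return K[:2,:2]@a+K[:2,2]
E
python3 - <<'E'
from h import *
np.set_printoptions(precision=4,suppress=True)
for c in ('top','side'):
    p=cap(c,c+'1.png')
    for n in ['ring','chuck','pointer','ring_mark','nozzle','spare_nozzle','cap_nut','spray_bottle','grease_jar','screwdriver','wrench']:
        for r in finder.find_in(p,n)[:3]:
            print(c,n,round(r['score'],2),np.round(r['at'],3),proj(p,r['at']).round())
s=get_state();print(s['time_s'],s['ee_pos'],s['tool_rot'],s['grip_width'],ctrl.tip_reach)
E
```

```text
top ring 0.92 [0.574 0.088 0.045] [282. 175.]
top ring 0.76 [ 0.244 -0.276  0.048] [394. 275.]
top ring 0.64 [ 0.472 -0.181  0.043] [363. 205.]
top chuck 0.82 [ 0.247 -0.271  0.021] [391. 273.]
top chuck 0.63 [ 0.47  -0.183  0.012] [363. 207.]
top chuck 0.6 [ 0.667 -0.287  0.015] [393. 149.]
top pointer 0.85 [0.572 0.087 0.018] [283. 177.]
top pointer 0.85 [ 0.246 -0.269  0.013] [390. 274.]
top pointer 0.61 [ 0.67  -0.292  0.019] [394. 148.]
top ring_mark 0.84 [ 0.469 -0.182  0.05 ] [364. 206.]
top ring_mark 0.8 [0.576 0.091 0.049] [281. 174.]
top ring_mark 0.76 [ 0.672 -0.284  0.047] [393. 145.]
top spare_nozzle 0.44 [0.486 0.216 0.022] [245. 202.]
top spare_nozzle 0.35 [0.575 0.087 0.017] [283. 176.]
top cap_nut 0.73 [0.576 0.089 0.043] [282. 175.]
top cap_nut 0.51 [0.488 0.216 0.023] [245. 202.]
top cap_nut 0.38 [ 0.65 -0.06  0.02] [326. 154.]
top spray_bottle 0.83 [ 0.54  -0.461  0.142] [457. 180.]
top grease_jar 0.77 [ 0.39  -0.418  0.061] [438. 230.]
top screwdriver 0.51 [0.35  0.416 0.02 ] [185. 243.]
top wrench 0.82 [0.702 0.382 0.002] [199. 141.]
side ring 0.95 [ 0.237 -0.30
[... 357 characters left out ...]
016] [419. 268.]
side pointer 0.86 [ 0.462 -0.201  0.016] [323. 258.]
side ring_mark 0.93 [ 0.664 -0.312  0.045] [423. 260.]
side ring_mark 0.86 [0.564 0.061 0.048] [321. 166.]
side ring_mark 0.77 [ 0.241 -0.301  0.045] [243. 319.]
side spare_nozzle 0.62 [0.696 0.376 0.007] [322. 103.]
side spare_nozzle 0.27 [ 0.65  -0.06   0.017] [368. 196.]
side cap_nut 0.44 [ 0.648 -0.064  0.019] [368. 196.]
side spray_bottle 0.7 [ 0.53  -0.496  0.134] [419. 331.]
side grease_jar 0.85 [ 0.387 -0.432  0.058] [333. 347.]
side screwdriver 0.82 [0.349 0.411 0.017] [215. 119.]
side wrench 0.69 [0.695 0.378 0.006] [321. 103.]
1.2 [0.1994 0.5923 0.2244] [ 0.1617  0.9868 -0.      0.    ] 0.09401486535375034 0.019
```

View pics/top1.png

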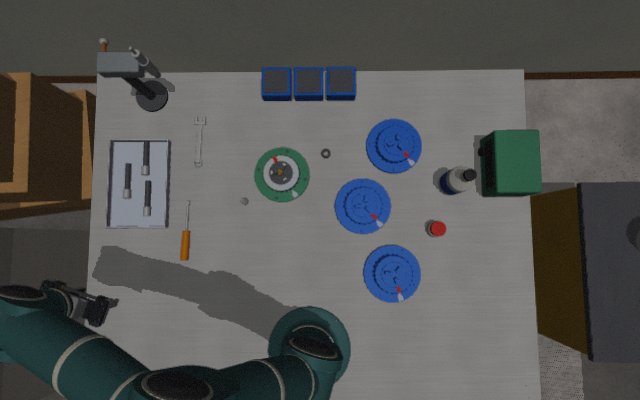

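View pics/side1.png

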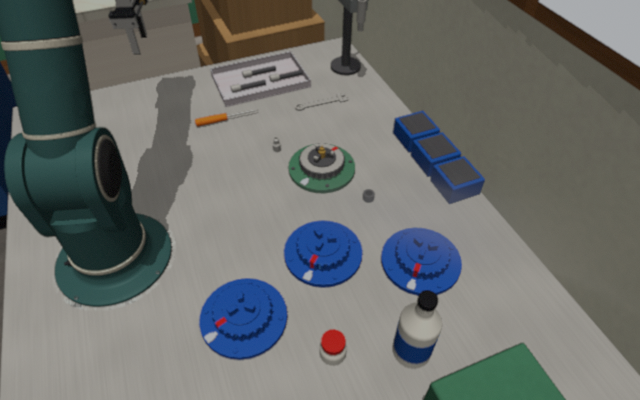

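The target is the chuck with the green foot at top px (282,175) and side px (321,165). The three look-alikes at top px (393,146), (363,206) and (391,273) are blue, so they don't fit. I'll confirm this in one enlarged crop and plan the approach.

```bash
python3 - <<'E'
from h import *
np.set_printoptions(precision=4,suppress=True)
a=cv2.imread('pics/top1.png')[140:210,245:320];b=cv2.imread('pics/side1.png')[130:200,283:358]
cv2.imwrite('pics/crop.png',cv2.resize(np.hstack([a,b]),None,fx=5,fy=5,interpolation=cv2.INTER_CUBIC))
p=cap('wrist');print(p['tool_from_camera'],p['camera_matrix'],p['k1'])
p=cap('top')
for z,q in ((.05,(281,173)),(.019,(296,193)),(.046,(275,158))): print(onz(p,*q,z))
E
```

```text
[[-0.0007  0.9735  0.2285  0.0672]
 [ 1.      0.0005  0.001   0.0003]
 [ 0.0009  0.2285 -0.9735 -0.1607]
 [ 0.      0.      0.      1.    ]] [[287.5629   0.     322.9912]
 [  0.     287.5629 198.9833]
 [  0.       0.       1.    ]] -0.04499394784587649
[0.5805 0.0917 0.05  ]
[0.5168 0.0438 0.019 ]
[0.6321 0.1125 0.046 ]
```

View pics/crop.png

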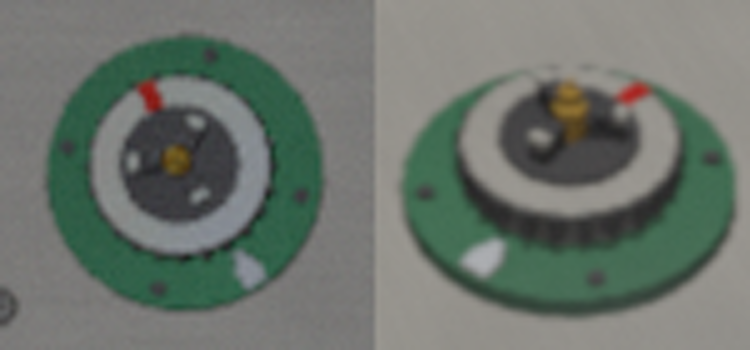

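The crop confirms it: green foot with the pointer at the lower right (crop 248,270) and the red mark on the ring opposite (crop 150,97). I'm moving to a pose over its rim with the fingers shut.

Request:
arm_command --grip 0 --deltas '[{"x": 0.018,"y": -0.02,"az": -10.3},{"x": 0.018,"y": -0.02,"az": -10.3},{"x": 0.018,"y": -0.02,"az": -10.3},{"x": 0.018,"y": -0.02,"az": -10.3},{"x": 0.018,"y": -0.02,"az": -10.3},{"x": 0.018,"y": -0.02,"az": -10.3},{"x": 0.018,"y": -0.02,"az": -10.3},{"x": 0.018,"y": -0.02,"az": -10.3},{"x": 0.018,"y": -0.02,"az": -10.3},{"x": 0.018,"y": -0.02,"az": -10.3}]'

```text
invalid input
```

Request:
arm_command --deltas '[{"x": 0.018,"y": -0.02,"az": -10.3},{"x": 0.018,"y": -0.02,"az": -10.3},{"x": 0.018,"y": -0.02,"az": -10.3},{"x": 0.018,"y": -0.02,"az": -10.3},{"x": 0.018,"y": -0.02,"az": -10.3},{"x": 0.018,"y": -0.02,"az": -10.3},{"x": 0.018,"y": -0.02,"az": -10.3},{"x": 0.018,"y": -0.02,"az": -10.3},{"x": 0.018,"y": -0.02,"az": -10.3},{"x": 0.01,"y": -0.02,"az": -10.3}]'

```text
invalid input
```

```bash
cat >> h.py <<'E'
from scipy.spatial.transform import Rotation as R
def wcap(save=None):
    s=get_state();T=np.eye(4);T[:3,:3]=R.from_quat(s['tool_rot']).as_matrix();T[:3,3]=s['ee_pos']
    p=cap('wrist',save);return p,T@np.array(p['tool_from_camera']),s
def yaw(s):
    x=R.from_quat(s['tool_rot']).as_matrix()[:,0];return np.degrees(np.arctan2(x[1],x[0]))
E
python3 - <<'E'
from h import *
p,E,s=wcap('w1.png')
print(s['time_s'],s['ee_pos'],yaw(s),s['joint_pos'],s['grip_width'])
print(proj(p,[.578,.09,.046],E))
E
```

```text
1.3 [0.19944271 0.59229078 0.22442257] 161.39101188828764 [-1.28749211  0.41738165 -0.01031454  1.61363309  0.0047409   1.11068789
 -0.05301857] 0.09386156315823797
[120.25526793 480.86592557]
```

View pics/w1.png

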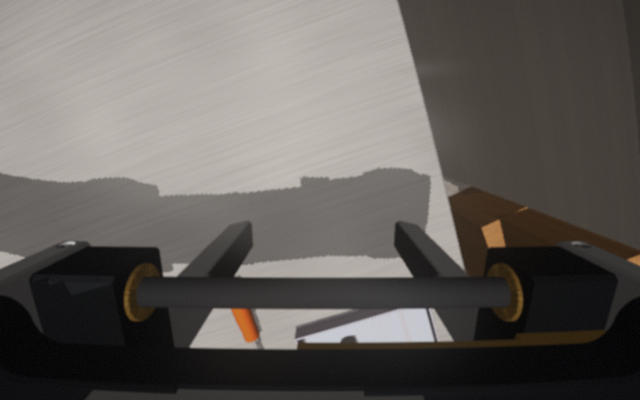

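The calls were refused and the arm has not moved. The picture only shows the open fingers, with their tips at about (240,230) and (405,230). I'll resend with all six fields in every row.

Request:
arm_command --grip 0 --deltas '[{"x": 0.018,"y": -0.02,"z": 0,"ax": 0,"ay": 0,"az": -10.3},{"x": 0.018,"y": -0.02,"z": 0,"ax": 0,"ay": 0,"az": -10.3},{"x": 0.018,"y": -0.02,"z": 0,"ax": 0,"ay": 0,"az": -10.3},{"x": 0.018,"y": -0.02,"z": 0,"ax": 0,"ay": 0,"az": -10.3},{"x": 0.018,"y": -0.02,"z": 0,"ax": 0,"ay": 0,"az": -10.3},{"x": 0.018,"y": -0.02,"z": 0,"ax": 0,"ay": 0,"az": -10.3},{"x": 0.018,"y": -0.02,"z": 0,"ax": 0,"ay": 0,"az": -10.3},{"x": 0.018,"y": -0.02,"z": 0,"ax": 0,"ay": 0,"az": -10.3},{"x": 0.018,"y": -0.02,"z": 0,"ax": 0,"ay": 0,"az": -10.3},{"x": 0.018,"y": -0.02,"z": 0,"ax": 0,"ay": 0,"az": -10.3}]'

```text
time_s: 2.6
ee_pos: [0.3799, 0.3917, 0.2245]
tool_rot: [0.874, 0.485, 0.0, -0.0]
force: [0.8, 0.2, -0.1]
grip_width: 0.001
gripper_force: 0.0
```

Request:
arm_command --deltas '[{"x": 0.018,"y": -0.02,"z": 0,"ax": 0,"ay": 0,"az": -10.3},{"x": 0.018,"y": -0.02,"z": 0,"ax": 0,"ay": 0,"az": -10.3},{"x": 0.018,"y": -0.02,"z": 0,"ax": 0,"ay": 0,"az": -10.3},{"x": 0.018,"y": -0.02,"z": 0,"ax": 0,"ay": 0,"az": -10.3},{"x": 0.018,"y": -0.02,"z": 0,"ax": 0,"ay": 0,"az": -10.3},{"x": 0.018,"y": -0.02,"z": 0,"ax": 0,"ay": 0,"az": -10.3},{"x": 0.018,"y": -0.02,"z": 0,"ax": 0,"ay": 0,"az": -10.3},{"x": 0.018,"y": -0.02,"z": 0,"ax": 0,"ay": 0,"az": -10.3},{"x": 0.018,"y": -0.02,"z": 0,"ax": 0,"ay": 0,"az": -10.3},{"x": 0.01,"y": -0.02,"z": 0,"ax": 0,"ay": 0,"az": -10.3}]'

```text
time_s: 3.85
ee_pos: [0.5521, 0.1916, 0.2245]
tool_rot: [0.924, -0.382, 0.0, -0.0]
force: [0.1, 0.3, -0.7]
grip_width: 0.0005
gripper_force: 0.0
```

```bash
python3 - <<'E'
from h import *
p,E,s=wcap('w2.png')
print(s['time_s'],s['ee_pos'],yaw(s),s['joint_pos'],s['grip_width'])
print(proj(p,[.578,.09,.046],E))
hsv=cv2.cvtColor(p['pixels'],cv2.COLOR_RGB2HSV)
for n,lo,hi in (('green',(45,90,30),(85,255,255)),('red',(0,180,90),(6,255,255))):
    m=cv2.inRange(hsv,lo,hi);k,l,st,c=cv2.connectedComponentsWithStats(m)
    for i in range(1,k):
        if st[i,4]>30: print(n,st[i],c[i].round(1),onz(p,*c[i],.046 if n=='red' else .016,E).round(4))
for n in ('ring_centre','ring_mark','pointer'):
    for r in finder.find_in(p,n)[:2]: print(n,r['score'],np.round(r['at'],4),proj(p,r['at'],E).round(1))
E
```

```text
3.85 [0.55208756 0.19160684 0.22447011] -44.95022906008911 [-1.02021573  0.45312735  0.8400782   1.73963038 -0.37132669  1.11591754
 -2.41920093] 0.0004947010149880929
[369.74928656 108.82031267]
green [ 302   32  121   38 2234] [362.1  49.2] [0.6328 0.0444 0.016 ]
green [413  74  25  35 465] [427.4  91. ] [0.5419 0.02   0.016 ]
green [295 138  40  39 578] [314.9 154. ] [0.5852 0.1724 0.016 ]
green [ 340  153   80   34 1355] [375.8 171.2] [0.5141 0.1324 0.016 ]
ring_centre 0.74 [0.5839 0.0961 0.0212] [359.6 110.5]
ring_centre 0.58 [ 0.4647 -0.1328  0.0262] [566.5  46.4]
ring_mark 0.68 [ 0.4703 -0.1353  0.0456] [578.9  36.4]
ring_mark 0.62 [0.5838 0.0918 0.0448] [364.9 106.3]
pointer 0.96 [ 0.4649 -0.1394  0.0255] [570.1  42.5]
pointer 0.9 [0.5831 0.091  0.0204] [363. 108.]
```

View pics/w2.png

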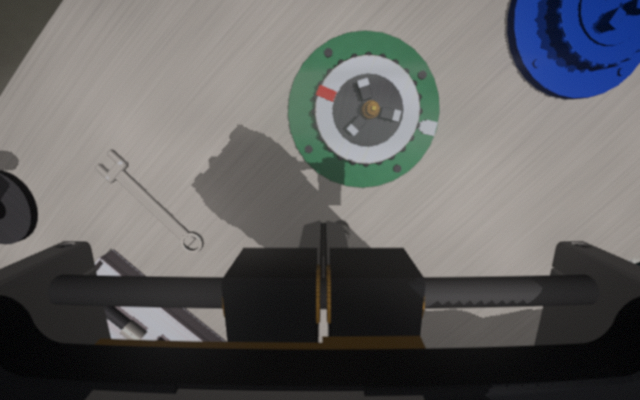

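The chuck is at (365,108), the red mark at (327,93), the pointer tip at about (420,128) and the shut fingertips at (323,222). Next: fit the foot plate's outline for the centre and get the angles.

```bash
cat >> h.py <<'E'
from scipy.optimize import least_squares
def fit(p,E,c0=(.58,.09)):
    hsv=cv2.cvtColor(p['pixels'],cv2.COLOR_RGB2HSV);m=cv2.inRange(hsv,(40,70,20),(90,255,255))
    v,u=np.nonzero(m);X=np.array([onz(p,a,b,.016,E)[:2] for a,b in zip(u,v)])
    X=X[np.hypot(*(X-c0).T)<.12]
    h=cv2.convexHull((X*1e5).astype(np.int32))[:,0]/1e5
    r=least_squares(lambda c:np.hypot(*(h-c).T)-.095,c0,loss='soft_l1',f_scale=.001)
    return r.x,np.abs(r.fun).mean(),len(h)
def ang(p,E,c):
    # unwrap top face: red angle on z=.046 r 42..59 ; white pointer on z=.0205 r 67..93
    P=p['pixels'].astype(float);th=np.radians(np.arange(0,360,.5));out=[]
    for z,rs in ((.046,np.arange(.043,.058,.001)),(.019,np.arange(.068,.090,.001))):
        uv=np.array([[proj(p,[c[0]+r*np.cos(t),c[1]+r*np.sin(t),z],E) for t in th] for r in rs],np.float32)
        I=cv2.remap(P.astype(np.float32),uv[...,0],uv[...,1],cv2.INTER_LINEAR)
        g=(I[...,0]-I[...,1:].max(-1)-60).clip(0) if z>.04 else (I.min(-1)-110).clip(0)*(I.max(-1)-I.min(-1)<50)
        w=g.sum(0);t0=th[w.argmax()] if w.max()>0 else 0
        d=(th-t0+np.pi)%(2*np.pi)-np.pi;w=w*(abs(d)<.35)
        out.append(np.degrees(t0+(w*d).sum()/max(w.sum(),1e-9))%360)
    return out[0],out[1],(out[0]-out[1])%360
E
python3 - <<'E'
from h import *
p,E,s=wcap()
c,r,n=fit(p,E);print(c,r,n,ang(p,E,c))
q=cap('top');c2,r,n=fit(q,np.array(q['extrinsics']));print(c2,r,n,ang(q,np.array(q['extrinsics']),c2))
a=cv2.resize(p['pixels'][205:265,283:363,::-1],None,fx=5,fy=5,interpolation=cv2.INTER_CUBIC)
b=cv2.resize(p['pixels'][20:200,280:450,::-1],(283,300),interpolation=cv2.INTER_CUBIC)
cv2.imwrite('pics/z.png',np.hstack([a,b]))
E
```

```text
[0.57874696 0.09267885] 0.0021668540132174395 62 (np.float64(23.286228353593327), np.float64(212.86122918370705), np.float64(170.42499916988626))
[0.58193928 0.09440808] 0.0024502814677847145 48 (np.float64(21.98395812736009), np.float64(213.65664026812325), np.float64(168.32731785923684))
```

View pics/z.png

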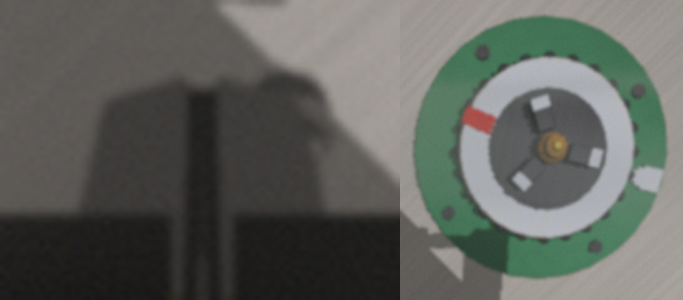

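The enlarged view shows the shut tips are about 25 mm wide, with a gap between them. The ring's red mark is 169.5° past the pointer, so about 550° is left to turn. I'll push with a corner of the shut fingers around the rim, yawing the tool as it goes.

```bash
cat >> h.py <<'E'
import json
C=np.array([.5795,.093])
def pose(phi,dl,r,z,c=C):
    u=lambda a:np.array([np.cos(np.radians(a)),np.sin(np.radians(a))])
    psi=phi+180+dl
    return np.r_[c+r*u(phi)-.008*u(psi)-.0125*u(psi-90),z],psi
def rows(wp,c=C,start=None,psi0=None):
    s=get_state();cur=np.array(s['ee_pos']) if start is None else np.array(start);cy=yaw(s) if psi0 is None else psi0
    out=[]
    for w in wp:
        P,psi=pose(*w,c=c);d=np.round(P-cur,4);a=round((psi-cy+180)%360-180,1)
        cur=cur+d;cy+=a;out.append(dict(x=float(d[0]),y=float(d[1]),z=float(d[2]),ax=0,ay=0,az=float(a)))
    for i in range(0,len(out),10): print(json.dumps(out[i:i+10]).replace('0.0,','0,'))
    print('end',cur.round(4),round(cy,1))
E
python3 - <<'E'
from h import *
z0=get_state()['ee_pos'][2]
a=[(85,50,.085,z0-(z0-.047)*min(1,k/8)) for k in range(0,9)]
a=[(85,50,.085,z) for z in (.22,.2,.175,.15,.125,.1,.08,.06,.05,.047)]
N=40;R0=.0618
b=[(85+305*k/N,50-30*k/N,max(R0,.085-.006*k),.047) for k in range(1,N+1)]
rows(a+b)
E
```

```text
[{"x": 0.0391, "y": -0.0011, "z": -0.0044, "ax": 0, "ay": 0, "az": -0.6}, {"x": -0, "y": -0, "z": -0.02, "ax": 0, "ay": 0, "az": -0.0}, {"x": -0, "y": -0, "z": -0.025, "ax": 0, "ay": 0, "az": -0.0}, {"x": -0, "y": -0, "z": -0.025, "ax": 0, "ay": 0, "az": -0.0}, {"x": -0, "y": -0, "z": -0.025, "ax": 0, "ay": 0, "az": -0.0}, {"x": -0, "y": -0, "z": -0.025, "ax": 0, "ay": 0, "az": -0.0}, {"x": -0, "y": -0, "z": -0.02, "ax": 0, "ay": 0, "az": -0.0}, {"x": -0, "y": -0, "z": -0.02, "ax": 0, "ay": 0, "az": -0.0}, {"x": -0, "y": -0, "z": -0.01, "ax": 0, "ay": 0, "az": -0.0}, {"x": -0, "y": -0, "z": -0.003, "ax": 0, "ay": 0, "az": -0.0}]
[{"x": -0.0128, "y": -0.0055, "z": 0, "ax": 0, "ay": 0, "az": 6.9}, {"x": -0.0112, "y": -0.007, "z": 0, "ax": 0, "ay": 0, "az": 6.8}, {"x": -0.0093, "y": -0.0083, "z": 0, "ax": 0, "ay": 0, "az": 6.9}, {"x": -0.0078, "y": -0.0083, "z": 0, "ax": 0, "ay": 0, "az": 6.9}, {"x": -0.0089, "y": -0.0046, "z": 0, "ax": 0, "ay": 0, "az": 6.9}, {"x": -0.0081, "y": -0.0057, "z": 0, "ax": 0, "ay": 0, "az": 6.8}, {"x": -0.0074, "y": -0.0067, "z": 0, "ax": 0, "ay": 0, "az": 
[... 1509 characters left out ...]
, "az": 6.8}]
[{"x": 0.0072, "y": 0.0066, "z": 0, "ax": 0, "ay": 0, "az": 6.9}, {"x": 0.0063, "y": 0.0075, "z": 0, "ax": 0, "ay": 0, "az": 6.9}, {"x": 0.0053, "y": 0.0082, "z": 0, "ax": 0, "ay": 0, "az": 6.9}, {"x": 0.0042, "y": 0.0089, "z": 0, "ax": 0, "ay": 0, "az": 6.8}, {"x": 0.0029, "y": 0.0093, "z": 0, "ax": 0, "ay": 0, "az": 6.9}, {"x": 0.0017, "y": 0.0096, "z": 0, "ax": 0, "ay": 0, "az": 6.9}, {"x": 0.0005, "y": 0.0097, "z": 0, "ax": 0, "ay": 0, "az": 6.9}, {"x": -0.0008, "y": 0.0097, "z": 0, "ax": 0, "ay": 0, "az": 6.8}, {"x": -0.0021, "y": 0.0095, "z": 0, "ax": 0, "ay": 0, "az": 6.9}, {"x": -0.0033, "y": 0.0091, "z": 0, "ax": 0, "ay": 0, "az": 6.9}]
end [0.6477 0.122  0.047 ] 230.0
```

Request:
arm_command --deltas '[{"x": 0.039,"y": -0.001,"z": -0.004,"ax": 0,"ay": 0,"az": 0},{"x": 0,"y": 0,"z": -0.02,"ax": 0,"ay": 0,"az": 0},{"x": 0,"y": 0,"z": -0.025,"ax": 0,"ay": 0,"az": 0},{"x": 0,"y": 0,"z": -0.025,"ax": 0,"ay": 0,"az": 0},{"x": 0,"y": 0,"z": -0.025,"ax": 0,"ay": 0,"az": 0},{"x": 0,"y": 0,"z": -0.025,"ax": 0,"ay": 0,"az": 0},{"x": 0,"y": 0,"z": -0.02,"ax": 0,"ay": 0,"az": 0},{"x": 0,"y": 0,"z": -0.02,"ax": 0,"ay": 0,"az": 0},{"x": 0,"y": 0,"z": -0.01,"ax": 0,"ay": 0,"az": 0},{"x": 0,"y": 0,"z": -0.003,"ax": 0,"ay": 0,"az": 0}]'

```text
time_s: 5.4
ee_pos: [0.5904, 0.1912, 0.047]
tool_rot: [0.925, -0.379, -0.0, 0.0]
force: [-0.1, 0.1, -0.4]
grip_width: 0.0003
gripper_force: 0.0
```

Request:
arm_command --deltas '[{"x": -0.0128,"y": -0.0055,"z": 0,"ax": 0,"ay": 0,"az": 6.9},{"x": -0.0112,"y": -0.007,"z": 0,"ax": 0,"ay": 0,"az": 6.8},{"x": -0.0093,"y": -0.0083,"z": 0,"ax": 0,"ay": 0,"az": 6.9},{"x": -0.0078,"y": -0.0083,"z": 0,"ax": 0,"ay": 0,"az": 6.9},{"x": -0.0089,"y": -0.0046,"z": 0,"ax": 0,"ay": 0,"az": 6.9},{"x": -0.0081,"y": -0.0057,"z": 0,"ax": 0,"ay": 0,"az": 6.8},{"x": -0.0074,"y": -0.0067,"z": 0,"ax": 0,"ay": 0,"az": 6.9},{"x": -0.0064,"y": -0.0076,"z": 0,"ax": 0,"ay": 0,"az": 6.9},{"x": -0.0054,"y": -0.0084,"z": 0,"ax": 0,"ay": 0,"az": 6.9},{"x": -0.0042,"y": -0.009,"z": 0,"ax": 0,"ay": 0,"az": 6.8}]'

```text
time_s: 6.65
ee_pos: [0.5093, 0.1205, 0.0482]
tool_rot: [0.978, 0.211, 0.001, -0.0]
force: [-0.3, 2.2, 0.5]
grip_width: 0.0005
gripper_force: 0.9
```

```bash
python3 - <<'E'
from h import *
p,E,s=wcap('w3.png')
print(s['time_s'],s['ee_pos'],yaw(s),s['joint_pos'],s['force'])
print(pose(85+305/4,42.5,.0618,.047))
print(ang(p,E,C)); q=cap('top');print(ang(q,np.array(q['extrinsics']),np.array([.581,.094])))
E
```

```text
6.65 [0.50929651 0.12046994 0.0481825 ] 24.338795215664867 [-0.6107171   0.51427005  0.39518021  2.00705304 -0.30850826  0.6758475
 -1.16496175] [-0.34466423  2.22086505  0.45062015]
(array([0.50862289, 0.12108438, 0.047     ]), 383.75)
(np.float64(67.82673860556292), np.float64(216.50783961333403), np.float64(211.3188989922289))
(np.float64(0.0), np.float64(213.73429193127748), np.float64(146.26570806872252))
```

View pics/w3.png

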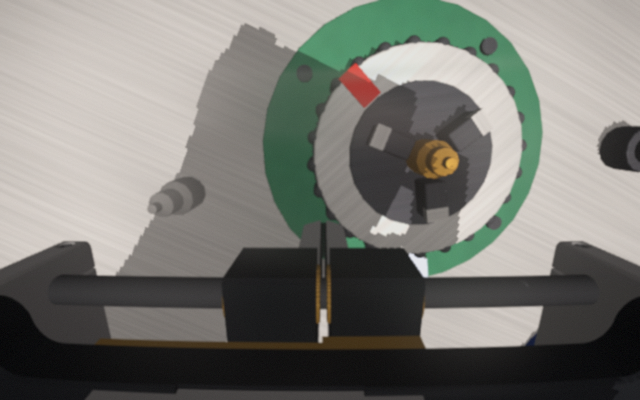

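It catches: the mark is at (360,85), about 45° further round, and the force is about 2 N. I'll continue the stroke.

Request:
arm_command --deltas '[{"x": -0.003,"y": -0.0095,"z": 0,"ax": 0,"ay": 0,"az": 6.9},{"x": -0.0018,"y": -0.0098,"z": 0,"ax": 0,"ay": 0,"az": 6.9},{"x": -0.0004,"y": -0.0099,"z": 0,"ax": 0,"ay": 0,"az": 6.9},{"x": 0.0008,"y": -0.0099,"z": 0,"ax": 0,"ay": 0,"az": 6.8},{"x": 0.0021,"y": -0.0097,"z": 0,"ax": 0,"ay": 0,"az": 6.9},{"x": 0.0034,"y": -0.0093,"z": 0,"ax": 0,"ay": 0,"az": 6.9},{"x": 0.0045,"y": -0.0088,"z": 0,"ax": 0,"ay": 0,"az": 6.9},{"x": 0.0057,"y": -0.0082,"z": 0,"ax": 0,"ay": 0,"az": 6.8},{"x": 0.0067,"y": -0.0073,"z": 0,"ax": 0,"ay": 0,"az": 6.9},{"x": 0.0075,"y": -0.0064,"z": 0,"ax": 0,"ay": 0,"az": 6.9}]'

```text
time_s: 8.0
ee_pos: [0.5348, 0.0314, 0.0476]
tool_rot: [0.689, 0.725, -0.0, -0.0]
force: [-1.0, 0.7, 0.8]
grip_width: 0.0002
gripper_force: 0.9
```

```bash
python3 - <<'E'
from h import *
p,E,s=wcap()
print(s['time_s'],s['ee_pos'],yaw(s),s['joint_pos'],s['force'])
print(pose(85+305/2,35,.0618,.047))
print(ang(p,E,C))
E
```

```text
8.0 [0.53477172 0.03141109 0.04761434] 92.92098515198056 [-0.19887932  0.503601    0.10223304  1.96780266 -0.07901113  0.67417432
  0.00350273] [-0.9840979   0.66128753  0.78030615]
(array([0.53415574, 0.03234078, 0.047     ]), 452.5)
(np.float64(142.95531592697319), np.float64(212.25482444827338), np.float64(290.7004914786998))
```

Request:
arm_command --deltas '[{"x": 0.0083,"y": -0.0053,"z": 0,"ax": 0,"ay": 0,"az": 6.9},{"x": 0.009,"y": -0.0042,"z": 0,"ax": 0,"ay": 0,"az": 6.8},{"x": 0.0094,"y": -0.003,"z": 0,"ax": 0,"ay": 0,"az": 6.9},{"x": 0.0097,"y": -0.0018,"z": 0,"ax": 0,"ay": 0,"az": 6.9},{"x": 0.0098,"y": -0.0004,"z": 0,"ax": 0,"ay": 0,"az": 6.9},{"x": 0.0098,"y": 0.0008,"z": 0,"ax": 0,"ay": 0,"az": 6.8},{"x": 0.0096,"y": 0.0021,"z": 0,"ax": 0,"ay": 0,"az": 6.9},{"x": 0.0093,"y": 0.0033,"z": 0,"ax": 0,"ay": 0,"az": 6.9},{"x": 0.0087,"y": 0.0045,"z": 0,"ax": 0,"ay": 0,"az": 6.9},{"x": 0.0081,"y": 0.0056,"z": 0,"ax": 0,"ay": 0,"az": 6.8}]'

```text
time_s: 9.3
ee_pos: [0.6265, 0.0327, 0.0475]
tool_rot: [0.161, 0.987, -0.001, 0.0]
force: [-1.9, -2.7, 0.6]
grip_width: 0.0008
gripper_force: 1.2
```

```bash
python3 - <<'E'
from h import *
p,E,s=wcap()
print(s['time_s'],s['ee_pos'],yaw(s),s['joint_pos'],s['force'])
print(pose(85+305*.75,27.5,.0618,.047))
print(ang(p,E,C))
E
```

```text
9.3 [0.62651028 0.03267513 0.04750443] 161.502414853872 [ 0.03692987  0.63627074 -0.187554    1.72414082  0.15708227  0.79601877
  1.02303042] [-1.86239876 -2.66404177  0.64044448]
(array([0.62579295, 0.03394976, 0.047     ]), 521.25)
(np.float64(216.41889045725262), np.float64(212.22701842327777), np.float64(4.191872033974846))
```

Request:
arm_command --deltas '[{"x": 0.0072,"y": 0.0066,"z": 0,"ax": 0,"ay": 0,"az": 6.9},{"x": 0.0063,"y": 0.0075,"z": 0,"ax": 0,"ay": 0,"az": 6.9},{"x": 0.0053,"y": 0.0082,"z": 0,"ax": 0,"ay": 0,"az": 6.9},{"x": 0.0042,"y": 0.0089,"z": 0,"ax": 0,"ay": 0,"az": 6.8},{"x": 0.0029,"y": 0.0093,"z": 0,"ax": 0,"ay": 0,"az": 6.9},{"x": 0.0017,"y": 0.0096,"z": 0,"ax": 0,"ay": 0,"az": 6.9},{"x": 0.0005,"y": 0.0097,"z": 0,"ax": 0,"ay": 0,"az": 6.9},{"x": -0.0008,"y": 0.0097,"z": 0,"ax": 0,"ay": 0,"az": 6.8},{"x": -0.0021,"y": 0.0095,"z": 0,"ax": 0,"ay": 0,"az": 6.9},{"x": -0.0033,"y": 0.0091,"z": 0,"ax": 0,"ay": 0,"az": 6.9}]'

```text
time_s: 10.6
ee_pos: [0.6488, 0.1214, 0.0477]
tool_rot: [-0.425, 0.905, -0.0, 0.001]
force: [4.4, -0.0, -1.4]
grip_width: 0.0006
gripper_force: 1.7
```

```bash
python3 - <<'E'
from h import *
p,E,s=wcap()
print(s['time_s'],s['ee_pos'],yaw(s),s['joint_pos'],s['force'])
print(pose(390,20,.0618,.047))
m=ang(p,E,C);print(m, 30-m[0])
# retreat: back 3 deg, then out, then turn at r .10 from phi 390 to 442 while psi -> -48
st=pose(390,20,.0618,.047)
w=[(387,20,.0622,.047),(387,20,.075,.047),(387,20,.1,.047)]
w+=[(387+55*k/28, 20-(k/28)*(-30+ (55+278-0)) ,.1,.047) for k in range(0)]
rows(w)
print('goal',pose(442,50,.1,.047), 'from',pose(387,20,.1,.047))
E
```

```text
10.6 [0.64877074 0.12141044 0.04766967] -129.73745704692175 [ 0.09806752  0.72556896 -0.47206893  1.62820763  0.40159055  0.88400449
  1.91873672] [ 4.39807498 -0.04110544 -1.35088   ]
(array([0.64773823, 0.12199351, 0.047     ]), 590)
(np.float64(293.71266401506074), np.float64(211.37396139236972), np.float64(82.33870262269102)) -263.71266401506074
[{"x": 0.0015, "y": -0.0043, "z": -0.0006, "ax": 0, "ay": 0, "az": -3.7}, {"x": 0.0114, "y": 0.0058, "z": -0, "ax": 0, "ay": 0, "az": -0.0}, {"x": 0.0223, "y": 0.0113, "z": -0, "ax": 0, "ay": 0, "az": -0.0}]
end [0.6832 0.1357 0.047 ] -133.0
goal (array([0.59735358, 0.2063361 , 0.047     ]), 672) from (array([0.68319856, 0.1357249 , 0.047     ]), 587)
```

Stroke 1 is done: the mark is past the first meeting by about 81°. I'll back off, unwind the wrist outside the ring and look again.

Request:
arm_command --deltas '[{"x": 0.0015,"y": -0.0043,"z": -0.0006,"ax": 0,"ay": 0,"az": -3.7},{"x": 0.0114,"y": 0.0058,"z": 0,"ax": 0,"ay": 0,"az": 0},{"x": 0.0223,"y": 0.0113,"z": 0,"ax": 0,"ay": 0,"az": -9.8},{"x": -0.0032,"y": 0.0026,"z": 0,"ax": 0,"ay": 0,"az": -9.8},{"x": -0.0032,"y": 0.0026,"z": 0,"ax": 0,"ay": 0,"az": -9.8},{"x": -0.0032,"y": 0.0026,"z": 0,"ax": 0,"ay": 0,"az": -9.8},{"x": -0.0032,"y": 0.0026,"z": 0,"ax": 0,"ay": 0,"az": -9.8},{"x": -0.0032,"y": 0.0026,"z": 0,"ax": 0,"ay": 0,"az": -9.8},{"x": -0.0032,"y": 0.0026,"z": 0,"ax": 0,"ay": 0,"az": -9.8},{"x": -0.0032,"y": 0.0026,"z": 0,"ax": 0,"ay": 0,"az": -9.8}]'

```text
time_s: 11.9
ee_pos: [0.6611, 0.1528, 0.0468]
tool_rot: [0.277, 0.961, -0.0, -0.0]
force: [-0.0, 0.9, -0.2]
grip_width: 0.0006
gripper_force: 0.0
```

Request:
arm_command --deltas '[{"x": -0.0032,"y": 0.0026,"z": 0,"ax": 0,"ay": 0,"az": -9.8},{"x": -0.0032,"y": 0.0026,"z": 0,"ax": 0,"ay": 0,"az": -9.8},{"x": -0.0032,"y": 0.0026,"z": 0,"ax": 0,"ay": 0,"az": -9.8},{"x": -0.0032,"y": 0.0026,"z": 0,"ax": 0,"ay": 0,"az": -9.8},{"x": -0.0032,"y": 0.0026,"z": 0,"ax": 0,"ay": 0,"az": -9.8},{"x": -0.0032,"y": 0.0026,"z": 0,"ax": 0,"ay": 0,"az": -9.8},{"x": -0.0032,"y": 0.0026,"z": 0,"ax": 0,"ay": 0,"az": -9.8},{"x": -0.0032,"y": 0.0026,"z": 0,"ax": 0,"ay": 0,"az": -9.8},{"x": -0.0032,"y": 0.0026,"z": 0,"ax": 0,"ay": 0,"az": -9.8},{"x": -0.0032,"y": 0.0026,"z": 0,"ax": 0,"ay": 0,"az": -9.8}]'

```text
time_s: 13.15
ee_pos: [0.6291, 0.1791, 0.0469]
tool_rot: [0.907, 0.422, 0.0, -0.0]
force: [0.8, 1.2, -0.3]
grip_width: 0.0003
gripper_force: 0.0
```

Request:
arm_command --deltas '[{"x": -0.0032,"y": 0.0026,"z": 0,"ax": 0,"ay": 0,"az": -9.8},{"x": -0.0032,"y": 0.0026,"z": 0,"ax": 0,"ay": 0,"az": -9.8},{"x": -0.0032,"y": 0.0026,"z": 0,"ax": 0,"ay": 0,"az": -9.8},{"x": -0.0032,"y": 0.0026,"z": 0,"ax": 0,"ay": 0,"az": -9.8},{"x": -0.0032,"y": 0.0026,"z": 0,"ax": 0,"ay": 0,"az": -9.8},{"x": -0.0032,"y": 0.0026,"z": 0,"ax": 0,"ay": 0,"az": -9.8},{"x": -0.0032,"y": 0.0026,"z": 0,"ax": 0,"ay": 0,"az": -9.8},{"x": -0.0032,"y": 0.0026,"z": 0,"ax": 0,"ay": 0,"az": -9.8},{"x": -0.0032,"y": 0.0026,"z": 0,"ax": 0,"ay": 0,"az": -9.8},{"x": -0.0032,"y": 0.0026,"z": 0,"ax": 0,"ay": 0,"az": -9.8}]'

```text
time_s: 14.4
ee_pos: [0.5971, 0.2054, 0.0469]
tool_rot: [0.913, -0.407, 0.0, -0.0]
force: [-0.5, -0.1, -0.4]
grip_width: 0.0004
gripper_force: 0.0
```

```bash
python3 - <<'E'
from h import *
p,E,s=wcap()
print(s['time_s'],s['ee_pos'],yaw(s),s['joint_pos'],s['force'])
m=ang(p,E,C);print(m)
w=[(82,50,.08,.047),(82,50,.070,.047),(84.5,49.8,.066,.047),(87,49.5,.0618,.047)]
w+=[(87+265*k/36,49.5-27*k/36,.0618,.047) for k in range(1,37)]
rows(w)
E
```

```text
14.4 [0.59705309 0.20538628 0.04693113] -48.04865728691536 [-0.86914659  0.75376773  0.6944408   1.73695604 -0.60626654  0.87699357
 -2.31566565] [-0.46148694 -0.06446627 -0.41958663]
(np.float64(292.6983722461848), np.float64(209.3769358500456), np.float64(83.3214363961392))
[{"x": -0.002, "y": -0.0195, "z": 0.0003, "ax": 0, "ay": 0, "az": 0.5}, {"x": -0.0014, "y": -0.0099, "z": -0, "ax": 0, "ay": 0, "az": 0.0}, {"x": -0.004, "y": -0.0035, "z": -0, "ax": 0, "ay": 0, "az": 2.3}, {"x": -0.0036, "y": -0.0038, "z": -0, "ax": 0, "ay": 0, "az": 2.2}, {"x": -0.0097, "y": 0.0001, "z": -0, "ax": 0, "ay": 0, "az": 6.6}, {"x": -0.0095, "y": -0.0011, "z": -0, "ax": 0, "ay": 0, "az": 6.6}, {"x": -0.0094, "y": -0.0023, "z": -0, "ax": 0, "ay": 0, "az": 6.7}, {"x": -0.009, "y": -0.0034, "z": -0, "ax": 0, "ay": 0, "az": 6.6}, {"x": -0.0085, "y": -0.0045, "z": -0, "ax": 0, "ay": 0, "az": 6.6}, {"x": -0.0078, "y": -0.0056, "z": -0, "ax": 0, "ay": 0, "az": 6.6}]
[{"x": -0.0071, "y": -0.0065, "z": -0, "ax": 0, "ay": 0, "az": 6.6}, {"x": -0.0062, "y": -0.0073, "z": -0, "ax": 0, "ay": 0, "az": 6.6}, {"x":
[... 1186 characters left out ...]
"az": 6.6}]
[{"x": 0.0094, "y": 0.0012, "z": -0, "ax": 0, "ay": 0, "az": 6.6}, {"x": 0.0092, "y": 0.0024, "z": -0, "ax": 0, "ay": 0, "az": 6.6}, {"x": 0.0088, "y": 0.0035, "z": -0, "ax": 0, "ay": 0, "az": 6.6}, {"x": 0.0083, "y": 0.0046, "z": -0, "ax": 0, "ay": 0, "az": 6.7}, {"x": 0.0076, "y": 0.0055, "z": -0, "ax": 0, "ay": 0, "az": 6.6}, {"x": 0.0068, "y": 0.0065, "z": -0, "ax": 0, "ay": 0, "az": 6.6}, {"x": 0.006, "y": 0.0073, "z": -0, "ax": 0, "ay": 0, "az": 6.6}, {"x": 0.005, "y": 0.008, "z": -0, "ax": 0, "ay": 0, "az": 6.6}, {"x": 0.004, "y": 0.0085, "z": -0, "ax": 0, "ay": 0, "az": 6.6}, {"x": 0.0028, "y": 0.009, "z": -0, "ax": 0, "ay": 0, "az": 6.6}]
end [0.6516 0.0743 0.047 ] 194.5
```

Request:
arm_command --deltas '[{"x": -0.002,"y": -0.0195,"z": 0,"ax": 0,"ay": 0,"az": 0.5},{"x": -0.0014,"y": -0.0099,"z": 0,"ax": 0,"ay": 0,"az": 0},{"x": -0.004,"y": -0.0035,"z": 0,"ax": 0,"ay": 0,"az": 2.3},{"x": -0.0036,"y": -0.0038,"z": 0,"ax": 0,"ay": 0,"az": 2.2},{"x": -0.0097,"y": 0.0001,"z": 0,"ax": 0,"ay": 0,"az": 6.6},{"x": -0.0095,"y": -0.0011,"z": 0,"ax": 0,"ay": 0,"az": 6.6},{"x": -0.0094,"y": -0.0023,"z": 0,"ax": 0,"ay": 0,"az": 6.7},{"x": -0.009,"y": -0.0034,"z": 0,"ax": 0,"ay": 0,"az": 6.6},{"x": -0.0085,"y": -0.0045,"z": 0,"ax": 0,"ay": 0,"az": 6.6},{"x": -0.0078,"y": -0.0056,"z": 0,"ax": 0,"ay": 0,"az": 6.6}]'

```text
time_s: 15.7
ee_pos: [0.5322, 0.1514, 0.0471]
tool_rot: [1.0, -0.024, 0.0, -0.0]
force: [1.2, 1.6, -0.9]
grip_width: 0.0003
gripper_force: 0.9
```

Request:
arm_command --deltas '[{"x": -0.0071,"y": -0.0065,"z": 0,"ax": 0,"ay": 0,"az": 6.6},{"x": -0.0062,"y": -0.0073,"z": 0,"ax": 0,"ay": 0,"az": 6.6},{"x": -0.0052,"y": -0.0081,"z": 0,"ax": 0,"ay": 0,"az": 6.6},{"x": -0.0042,"y": -0.0086,"z": 0,"ax": 0,"ay": 0,"az": 6.6},{"x": -0.003,"y": -0.0091,"z": 0,"ax": 0,"ay": 0,"az": 6.6},{"x": -0.0019,"y": -0.0094,"z": 0,"ax": 0,"ay": 0,"az": 6.7},{"x": -0.0006,"y": -0.0096,"z": 0,"ax": 0,"ay": 0,"az": 6.6},{"x": 0.0005,"y": -0.0096,"z": 0,"ax": 0,"ay": 0,"az": 6.6},{"x": 0.0017,"y": -0.0094,"z": 0,"ax": 0,"ay": 0,"az": 6.6},{"x": 0.0029,"y": -0.0091,"z": 0,"ax": 0,"ay": 0,"az": 6.6}]'

```text
time_s: 16.95
ee_pos: [0.5092, 0.0642, 0.0471]
tool_rot: [0.851, 0.525, 0.0, -0.0]
force: [-1.0, 1.4, 0.3]
grip_width: 0.0005
gripper_force: 0.8
```

```bash
python3 - <<'E'
from h import *
p,E,s=wcap()
print(s['time_s'],s['ee_pos'],yaw(s),s['force'])
print(pose(87+265*16/36,49.5-12,.0618,.047),87+265*16/36)
m=ang(p,E,C);print(m)
E
```

```text
16.95 [0.509203   0.06415719 0.0470592 ] 63.36943181994477 [-1.02828246  1.40593142  0.34011473]
(array([0.50860265, 0.06583273, 0.047     ]), 422.27777777777777) 204.77777777777777
(np.float64(51.948510718737175), np.float64(322.6094968970359), np.float64(89.33901382170126))
```

Request:
arm_command --deltas '[{"x": 0.004,"y": -0.0087,"z": 0,"ax": 0,"ay": 0,"az": 6.6},{"x": 0.0051,"y": -0.008,"z": 0,"ax": 0,"ay": 0,"az": 6.6},{"x": 0.0061,"y": -0.0074,"z": 0,"ax": 0,"ay": 0,"az": 6.6},{"x": 0.0069,"y": -0.0066,"z": 0,"ax": 0,"ay": 0,"az": 6.6},{"x": 0.0077,"y": -0.0056,"z": 0,"ax": 0,"ay": 0,"az": 6.7},{"x": 0.0083,"y": -0.0046,"z": 0,"ax": 0,"ay": 0,"az": 6.6},{"x": 0.0089,"y": -0.0035,"z": 0,"ax": 0,"ay": 0,"az": 6.6},{"x": 0.0092,"y": -0.0024,"z": 0,"ax": 0,"ay": 0,"az": 6.6},{"x": 0.0094,"y": -0.0012,"z": 0,"ax": 0,"ay": 0,"az": 6.6},{"x": 0.0095,"y": 0,"z": 0,"ax": 0,"ay": 0,"az": 6.6}]'

```text
time_s: 18.25
ee_pos: [0.5841, 0.0158, 0.0468]
tool_rot: [0.428, 0.904, -0.0, -0.0]
force: [-1.7, -0.7, 0.3]
grip_width: 0.0005
gripper_force: 1.0
```

Request:
arm_command --deltas '[{"x": 0.0094,"y": 0.0012,"z": 0,"ax": 0,"ay": 0,"az": 6.6},{"x": 0.0092,"y": 0.0024,"z": 0,"ax": 0,"ay": 0,"az": 6.6},{"x": 0.0088,"y": 0.0035,"z": 0,"ax": 0,"ay": 0,"az": 6.6},{"x": 0.0083,"y": 0.0046,"z": 0,"ax": 0,"ay": 0,"az": 6.7},{"x": 0.0076,"y": 0.0055,"z": 0,"ax": 0,"ay": 0,"az": 6.6},{"x": 0.0068,"y": 0.0065,"z": 0,"ax": 0,"ay": 0,"az": 6.6},{"x": 0.006,"y": 0.0073,"z": 0,"ax": 0,"ay": 0,"az": 6.6},{"x": 0.005,"y": 0.008,"z": 0,"ax": 0,"ay": 0,"az": 6.6},{"x": 0.004,"y": 0.0085,"z": 0,"ax": 0,"ay": 0,"az": 6.6},{"x": 0.0028,"y": 0.009,"z": 0,"ax": 0,"ay": 0,"az": 6.6}]'

```text
time_s: 19.5
ee_pos: [0.6532, 0.0718, 0.0471]
tool_rot: [-0.134, 0.991, -0.001, 0.001]
force: [6.2, -3.3, -2.6]
grip_width: 0.0001
gripper_force: 2.9
```

```bash
python3 - <<'E'
from h import *
p,E,s=wcap('w5.png')
print(s['time_s'],s['ee_pos'],yaw(s),s['joint_pos'],s['force'])
m=ang(p,E,C);print(m)
c,r,n=fit(p,E);print(c,r,ang(p,E,c))
E
```

```text
19.5 [0.65322519 0.0718153  0.04709819] -164.64574279347494 [ 0.07017894  0.69415549 -0.32037656  1.64074913  0.27341758  0.84905067
  1.47644876] [ 6.16185745 -3.34119135 -2.55370024]
(np.float64(192.698301033272), np.float64(105.5791508660283), np.float64(87.1191501672437))
[0.57819294 0.09294125] 0.0015481718346318485 (np.float64(193.00019225323382), np.float64(104.22646334863424), np.float64(88.77372890459958))
```

View pics/w5.png

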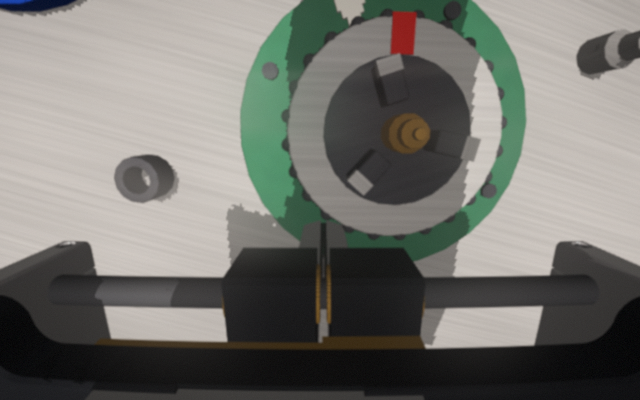

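The mark is at (403,30) and the pointer is in shadow at (350,8), about 20° ahead. I'll nudge on slowly by 17°.

```bash
python3 - <<'E'
from h import *
rows([(352+1.7*k,22.5,.0621,.047) for k in range(1,11)],start=pose(352,22.5,.0618,.047)[0],psi0=194.5)
E
```

```text
[{"x": 0.0008, "y": 0.0021, "z": 0, "ax": 0, "ay": 0, "az": 1.7}, {"x": 0.0005, "y": 0.0022, "z": 0, "ax": 0, "ay": 0, "az": 1.7}, {"x": 0.0004, "y": 0.0022, "z": 0, "ax": 0, "ay": 0, "az": 1.7}, {"x": 0.0003, "y": 0.0022, "z": 0, "ax": 0, "ay": 0, "az": 1.7}, {"x": 0.0003, "y": 0.0022, "z": 0, "ax": 0, "ay": 0, "az": 1.7}, {"x": 0.0002, "y": 0.0022, "z": 0, "ax": 0, "ay": 0, "az": 1.7}, {"x": 0.0001, "y": 0.0022, "z": 0, "ax": 0, "ay": 0, "az": 1.7}, {"x": 0.0001, "y": 0.0022, "z": 0, "ax": 0, "ay": 0, "az": 1.7}, {"x": -0, "y": 0.0022, "z": 0, "ax": 0, "ay": 0, "az": 1.7}, {"x": -0.0001, "y": 0.0022, "z": 0, "ax": 0, "ay": 0, "az": 1.7}]
end [0.6542 0.0962 0.047 ] 211.5
```

Request:
arm_command --deltas '[{"x": 0.0008,"y": 0.0021,"z": 0,"ax": 0,"ay": 0,"az": 1.7},{"x": 0.0005,"y": 0.0022,"z": 0,"ax": 0,"ay": 0,"az": 1.7},{"x": 0.0004,"y": 0.0022,"z": 0,"ax": 0,"ay": 0,"az": 1.7},{"x": 0.0003,"y": 0.0022,"z": 0,"ax": 0,"ay": 0,"az": 1.7},{"x": 0.0003,"y": 0.0022,"z": 0,"ax": 0,"ay": 0,"az": 1.7},{"x": 0.0002,"y": 0.0022,"z": 0,"ax": 0,"ay": 0,"az": 1.7},{"x": 0.0001,"y": 0.0022,"z": 0,"ax": 0,"ay": 0,"az": 1.7},{"x": 0.0001,"y": 0.0022,"z": 0,"ax": 0,"ay": 0,"az": 1.7},{"x": 0,"y": 0,"z": 0,"ax": 0,"ay": 0,"az": 0},{"x": 0,"y": 0,"z": 0,"ax": 0,"ay": 0,"az": 0}]'

```text
time_s: 20.8
ee_pos: [0.655, 0.0898, 0.0471]
tool_rot: [-0.249, 0.968, -0.0, 0.0]
force: [4.2, -1.8, 0.6]
grip_width: 0.0001
gripper_force: 1.8
```

```bash
python3 - <<'E'
from h import *
p,E,s=wcap('w6.png')
print(s['time_s'],s['ee_pos'],yaw(s),s['force'])
c,r,n=fit(p,E);print(c,r,ang(p,E,c),ang(p,E,C),ang(p,E,(.581,.0935)))
print(proj(p,[*C,.046],E),proj(p,[.5245,.0569,.019],E))
cv2.imwrite('pics/z6.png',cv2.resize(p['pixels'][0:170,260:500,::-1],None,fx=3,fy=3,interpolation=cv2.INTER_CUBIC))
E
```

```text
20.8 [0.65500317 0.08979212 0.04705296] -151.15866220081963 [ 4.16533743 -1.81080579  0.58322883]
[0.57880374 0.09348197] 0.0015702866253269258 (np.float64(208.3478255451754), np.float64(117.86720941586906), np.float64(90.48061612930634)) (np.float64(207.48091759106185), np.float64(118.0310381914499), np.float64(89.44987939961196)) (np.float64(207.2535730271962), np.float64(119.23270565490863), np.float64(88.02086737228758))
[392.00663358 135.45970222] [377.97485039  23.77821994]
```

View pics/z6.png

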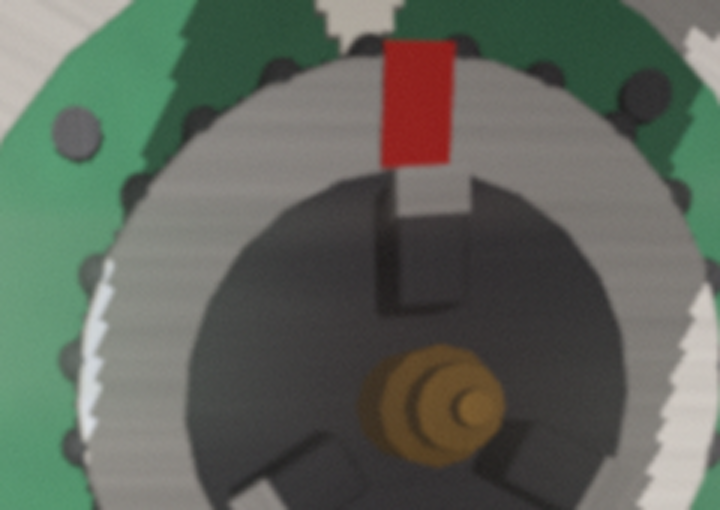

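The mark is at crop (418,100), just to the right of the pointer at crop (358,25), whose tip is hidden. I'll back off and rise for an unobstructed look.

Request:
arm_command --deltas '[{"x": 0.001,"y": -0.003,"z": 0,"ax": 0,"ay": 0,"az": -1},{"x": 0.01,"y": 0,"z": 0,"ax": 0,"ay": 0,"az": 0},{"x": 0.015,"y": 0.001,"z": 0,"ax": 0,"ay": 0,"az": 0},{"x": 0,"y": 0,"z": 0.02,"ax": 0,"ay": 0,"az": 0},{"x": 0,"y": 0,"z": 0.02,"ax": 0,"ay": 0,"az": 0},{"x": 0,"y": 0,"z": 0.02,"ax": 0,"ay": 0,"az": 0},{"x": 0,"y": 0,"z": 0.02,"ax": 0,"ay": 0,"az": 0},{"x": 0,"y": 0,"z": 0.02,"ax": 0,"ay": 0,"az": 0},{"x": 0,"y": 0,"z": 0,"ax": 0,"ay": 0,"az": 0},{"x": 0,"y": 0,"z": 0,"ax": 0,"ay": 0,"az": 0}]'

```text
time_s: 22.1
ee_pos: [0.6802, 0.0877, 0.1463]
tool_rot: [-0.241, 0.971, -0.0, -0.0]
force: [-0.2, 1.0, -0.7]
grip_width: 0.0005
gripper_force: 0.0
```

```bash
python3 - <<'E'
from h import *
p,E,s=wcap('w7.png')
print(s['time_s'],s['ee_pos'],yaw(s),s['force'])
c,r,n=fit(p,E);print(c,r,n,ang(p,E,c),ang(p,E,C))
o=proj(p,[*c,.046],E);print(o,proj(p,[c[0]-.0552,c[1]-.0361,.019],E))
u,v=int(o[0]),int(o[1]);print(u,v)
cv2.imwrite('pics/z7.png',cv2.resize(p['pixels'][max(0,v-100):v+70,u-110:u+110,::-1],None,fx=3.5,fy=3.5,interpolation=cv2.INTER_CUBIC))
E
```

```text
22.1 [0.6802293  0.0877317  0.14633481] -152.1136935971146 [-0.18720691  0.97974782 -0.6640108 ]
[0.57790099 0.09341553] 0.001887557679929858 78 (np.float64(208.96418340773099), np.float64(213.2127410113093), np.float64(355.7514423964217)) (np.float64(207.6755469452668), np.float64(212.35907867770413), np.float64(355.31646826756264))
[382.35029751 107.12852824] [372.57375088  35.96522006]
382 107
```

View pics/z7.png

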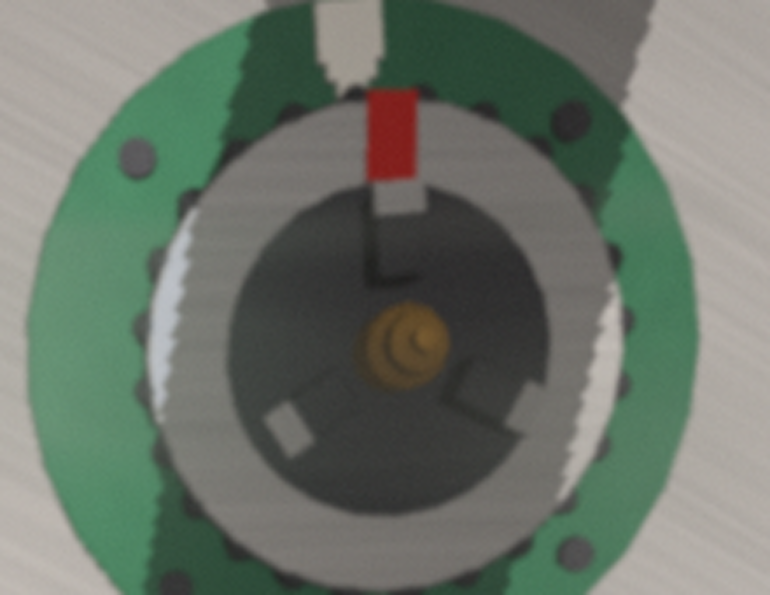

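The mark is at crop (392,135) and the pointer tip at crop (347,93); the measured angles (208.3° and 212.8°) leave about 4.5°. I'll go back in the same way and push that much further.

Request:
arm_command --deltas '[{"x": 0,"y": 0,"z": -0.025,"ax": 0,"ay": 0,"az": 0},{"x": 0,"y": 0,"z": -0.025,"ax": 0,"ay": 0,"az": 0},{"x": 0,"y": 0,"z": -0.025,"ax": 0,"ay": 0,"az": 0},{"x": 0,"y": 0,"z": -0.025,"ax": 0,"ay": 0,"az": 0},{"x": -0.015,"y": -0.001,"z": 0,"ax": 0,"ay": 0,"az": 0},{"x": -0.01,"y": 0,"z": 0,"ax": 0,"ay": 0,"az": 0},{"x": -0.001,"y": 0.003,"z": 0,"ax": 0,"ay": 0,"az": 1},{"x": 0,"y": 0.002,"z": 0,"ax": 0,"ay": 0,"az": 1.5},{"x": -0.0001,"y": 0.002,"z": 0,"ax": 0,"ay": 0,"az": 1.5},{"x": -0.0001,"y": 0.002,"z": 0,"ax": 0,"ay": 0,"az": 1.5}]'

```text
time_s: 23.4
ee_pos: [0.6547, 0.096, 0.047]
tool_rot: [-0.288, 0.958, -0.0, 0.0]
force: [0.5, -1.4, 2.7]
grip_width: 0.0004
gripper_force: 1.0
```

Request:
arm_command --deltas '[{"x": 0,"y": 0,"z": 0,"ax": 0,"ay": 0,"az": 0},{"x": 0.001,"y": -0.003,"z": 0,"ax": 0,"ay": 0,"az": -1},{"x": 0.01,"y": 0,"z": 0,"ax": 0,"ay": 0,"az": 0},{"x": 0.015,"y": 0.001,"z": 0,"ax": 0,"ay": 0,"az": 0},{"x": 0,"y": 0,"z": 0.025,"ax": 0,"ay": 0,"az": 0},{"x": 0,"y": 0,"z": 0.025,"ax": 0,"ay": 0,"az": 0},{"x": 0,"y": 0,"z": 0.025,"ax": 0,"ay": 0,"az": 0},{"x": 0,"y": 0,"z": 0.025,"ax": 0,"ay": 0,"az": 0},{"x": 0,"y": 0,"z": 0,"ax": 0,"ay": 0,"az": 0},{"x": 0,"y": 0,"z": 0,"ax": 0,"ay": 0,"az": 0}]'

```text
time_s: 24.65
ee_pos: [0.6803, 0.0938, 0.146]
tool_rot: [-0.279, 0.96, 0.0, -0.0]
force: [-0.8, -0.4, -0.5]
grip_width: 0.0007
gripper_force: 0.0
```

```bash
python3 - <<'E'
from h import *
p,E,s=wcap('w8.png')
print(s['time_s'],s['ee_pos'],yaw(s),s['force'])
c,r,n=fit(p,E);print(c,r,n,ang(p,E,c),ang(p,E,C))
o=proj(p,[*C,.046],E)
u,v=int(o[0]),int(o[1]);print(u,v)
cv2.imwrite('pics/z8.png',cv2.resize(p['pixels'][max(0,v-100):v+20,u-70:u+70,::-1],None,fx=5,fy=5,interpolation=cv2.INTER_CUBIC))
q=cap('top');print(ang(q,np.array(q['extrinsics']),np.array([.581,.0935])))
E
```

```text
24.65 [0.68026184 0.09379228 0.14603201] -147.61565628446402 [-0.78307282 -0.35249527 -0.53260372]
[0.57970089 0.09271613] 0.0018238089666642017 76 (np.float64(212.46090486092547), np.float64(212.04858532993904), np.float64(0.41231953098642293)) (np.float64(212.8571666984204), np.float64(212.29457466613266), np.float64(0.5625920322877391))
382 109
(np.float64(0.0), np.float64(297.39881486846343), np.float64(62.60118513153657))
```

View pics/z8.png

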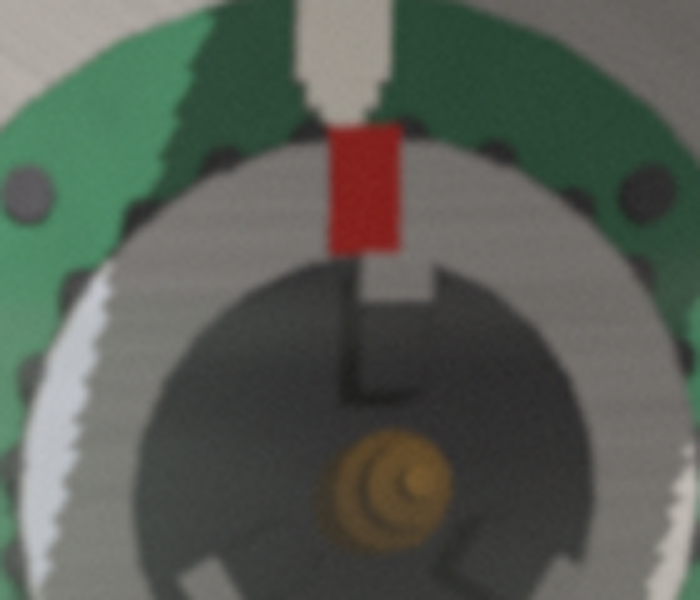

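The mark (crop 330–401, centre x 365) stands square to the pointer tip (crop 345,125). Allowing for the height difference, the measured error is about 0.5°. The nozzle is still upright on the axis and the arm is clear, so I'm handing in.

```bash
python3 -c "
from bench import ticket
print(ticket.hand_in())"
```

```text
the job is handed in; nothing more can be done
None
```

I rolled the ring counter-clockwise about 550° with a fingertip, so the red mark stands at the white pointer for the second time, within about 0.5° by the last wrist picture. The arm is clear of everything, and the job was handed in at about 25 s; the hand-in returned no verdict.

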